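# Rock the orange bung out of the spare waste pipe under the sink

### The arm

A 6-joint arm with a two-finger parallel gripper is mounted at the origin on the work surface. World frame = base frame: x ahead of the robot, y to its left, z up, the work surface at z = 0. Lengths are in m, angles in rad, forces in N, time in s.
With the tool pointing down it reaches from about 0.35 to 0.775 m from the base axis. Payload 7.3 kg.
Tool frame: the origin (TCP) lies at the centre of the arm's flange, where the gripper is bolted on; the fingertips stand 178 mm ahead of it and the grasp point (between the pads) lies 159 mm ahead of it; z points along the fingers, y is the line along which they close (so a half turn about z gives the same grasp; the last joint's range is limited). The gripper opens to 92 mm and grips with 3 to 60 N. Pads are 19 mm wide; open, the fingers measure 130 mm over their backs; the gripper's body (75 mm by 190 mm) begins 47 mm behind the grasp point.
Start: joints at [-1.464, 0.342, 1.524, -0, 1.275, -0.146], TCP at [0.131, -0.508, 0.405] pointing down, gripper open.
Joint ranges: [-2.53, 2.53], [-0.77, 2.02], [0.04, 2.7], [-1, 4.14], [0.28, 2.66], [-3.11, 3.11]. Speed limits (rad/s): [2.57, 2.57, 3.14, 3.14, 3.14, 3.14].

### API

Orientations are given as [roll, pitch, yaw] about the fixed x, y, z axes, in that order (R = Rz(yaw) Ry(pitch) Rx(roll)).
In Python, from cell import robot gives the robot as it stands.
- The arm moves only by the shell command python3 drive.py FILE [OPENING] [FORCE], which reads ROWS from the file FILE. ROWS is a JSON object with one list for each field, all of the same length, 1 to 8, a row being the entries at one place: tx, ty, tz (the shift in m), wx, wy, wz (a rotation vector in rad); each row shifts and turns the commanded pose from where the row before left it, along the tool's axes as they then stand; what a row does not reach is not made up. A row lasts 1/12 s, in which the tool goes at most 0.0417 m and 0.125 rad, less where a joint would pass 70% of its speed; a pose out of reach is approached as far as the arm can. OPENING is the finger opening in m, set as the command begins (- or left out keeps the last). The fingers move at their own pace and stop on an object; FORCE is the grip in N (left out, the last holds). Time passes only in rows, so rows that do not move let the fingers close. It prints the time, the measured TCP pose, the force, the opening and the grip force at its end. Input that does not fit is refused with a message, and nothing moves.
- robot.observe(): the state, without advancing time (a new reading comes with each control period).
- robot.read_camera(name): name is "scene" or "side" or "wrist"; returns a dict with "image" (400x640x3 uint8, red, green, blue), "fx", "fy", "cx", "cy" (pixels), "k1" (the pictures are not rectified: a ray, as slopes to the right and down, at radius r is drawn at 1 + k1 r^2 times it, then the intrinsics apply), "pose" (4x4, takes a point from camera to world coordinates). Camera axes: x right, y down, z forward; pixel columns grow to the right and rows downward; lengths in m; the calibration is good to about 2 mm. A picture is of the moment at which its call begins. There is no depth.
- robot.hand_in(): hands the job in; it is judged then, once.
The state is a dict: "time": time; "qpos": joint angles; "qvel": joint speeds; "joint_efforts": joint torques, N m; "tool_pos": TCP position; "tool_rot": TCP orientation; "contact_force": force on the tool from outside, world axes, zero at the start; "torque": the same for the moment, N m; "opening": finger opening in m; "grip_force": force on a finger pad.
Only numpy, scipy, OpenCV 4.12 (cv2) and the standard library are available. Lean on these libraries where they do the work, as an engineer would, in place of code of your own. Each camera call takes 0.05 s, during which the arm holds its last target. There are 200 camera calls.

### The job

The plumber is coming to connect the water purifier's drain to the spare waste pipe, so take the orange bung out of its pipe stub. Work it loose by leaning it about ten degrees to the left, then about ten degrees to the right (left and right as the robot sees them), while it is still in the pipe, then draw it out and leave it lying or standing loose inside the upper of the stacked tubs, with the tubs still level. Leave the blue bung seated in its pipe.

Things in the scene. Friction and masses are not known exactly. Their poses are not given: they have to be found in the camera images.
- bung: Orange bung, 70 g. Origin: grip point in its top bar (14 mm thick along y, 50 long along x; top 18 mm above, flange 22 mm below). Flange 50 across, its underside 27 mm below origin, rests on the mouth; plug: 37 across, tapering to 22 at its foot, 62 mm below origin. Seated: z up, y about left. A sprung lip (about 6 N) holds each side; a 10 degree lean on the flange's edge frees the far side.
- stub: Upright grey pipe holding the orange bung, fixed: 62 mm across, bore 43 mm, mouth 85 mm above the origin (centre of its underside, on the surface). Its y points to the robot's left within 20 degrees, the bung's within 30. The seated bung's origin is 112 mm above this origin. A twin pipe holds the blue bung.
- tubs: Two empty plastic tubs nested, moving as one (300 g); the upper is white. 192 mm (x) by 150 (y) over the rim, rim 75 mm high. Upper tub inside: 176 by 136 mm, inner floor 23 mm above the surface. Origin: centre of the underside of the lower tub, z up.
- blue_bung: Blue bung, the same shape as the orange one, seated in the twin pipe; origin at its grip point, 112 mm above the surface. Leave it alone.

How it is judged:
On the way, in this order (a step that is already met when the one before it is completed fails the run):
1. the orange bung leans at least 5 degrees to the left while still in the pipe (angle between bung's own z axis and vertical above 0.087 rad and y of stub in the frame of bung above 0.005 m and z of bung in the frame of stub below 0.137 m), for 0.1 s.
2. then it leans at least 5 degrees to the right while still in the pipe (angle between bung's own z axis and vertical above 0.087 rad and y of stub in the frame of bung below -0.005 m and z of bung in the frame of stub below 0.137 m), for 0.1 s.
3. it is drawn up clear of the pipe (z of bung in the frame of stub above 0.15 m), for 0.1 s.
At the end, for the whole second after the job is handed in: The orange bung, in any attitude, is at rest inside the upper tub (its origin within the tub's inner walls and less than 95 mm above the surface the tubs stand on), the tubs stand level on the base, and the blue bung is still seated upright (x of bung in the frame of tubs between -0.088 and 0.088 m and y of bung in the frame of tubs between -0.068 and 0.068 m and z of bung in the frame of tubs below 0.095 m and linear speed of bung below 0.03 m/s and angle between tubs's own z axis and vertical below 0.1 rad and height (world z) of tubs below 0.02 m and angle between blue_bung's own z axis and vertical below 0.15 rad); the robot touches nothing.
It fails at once if the blue bung is pulled, pushed or leaned out of its seat (moved more than 15 mm) (distance of blue_bung from where it was at the start of the episode above 0.015 m).
It also fails if it takes over 48 s, if anything falls off the work surface, if the arm or the gripper's body presses on something with over 40 N, if the wrist force passes 120 N, or if a joint passes its speed limit or range.

## Working session

There is one attempt and no reset: what is moved stays moved. The work goes in short steps, Python scripts to look and compute and a shell command to move; the robot and the scene stay as the last step left them, time stands still between calls to the robot, and variables do not carry over. Pictures are saved under pics/ and viewed, at most 10 in all, crops included, and the job is handed in when it is done.

```bash
ls; mkdir -p pics; python3 - <<'E'
from cell import robot
import cv2,numpy as np
s=robot.observe();print({k:np.round(v,3).tolist() for k,v in s.items()})
for n in("scene","side"):
    c=robot.read_camera(n);cv2.imwrite(f"pics/{n}0.png",c["image"][:,:,::-1])
    print(n,c["fx"],c["fy"],c["cx"],c["cy"],c["k1"],np.round(c["pose"],3).tolist())
E
```

```text
cell.py
drive.py
pics
{'time': 0.0, 'qpos': [-1.464, 0.343, 1.525, -0.0, 1.275, -0.146], 'qvel': [-0.0, 0.001, -0.0, -0.002, 0.0, -0.001], 'joint_efforts': [-0.002, -43.125, -24.422, 0.072, 0.056, -0.0], 'tool_pos': [0.131, -0.508, 0.404], 'tool_rot': [-3.14, -0.0, 0.253], 'contact_force': [-0.276, 0.035, 0.614], 'torque': [0.008, -0.041, -0.053], 'grip_force': 0.0, 'opening': 0.092}
scene 360.9005744753827 360.9005744753827 318.46152811870127 200.50951910608714 0.0002826208018993776 [[0.387, 0.599, -0.701, 0.965], [0.922, -0.256, 0.29, -0.297], [-0.006, -0.759, -0.651, 0.531], [0.0, 0.0, 0.0, 1.0]]
side 376.1569337692935 376.1569337692935 317.2286435689408 203.14370652165698 -0.024397282369174454 [[-0.971, -0.114, 0.209, 0.336], [-0.237, 0.539, -0.808, 0.637], [-0.02, -0.834, -0.551, 0.573], [0.0, 0.0, 0.0, 1.0]]
```

View pics/scene0.png

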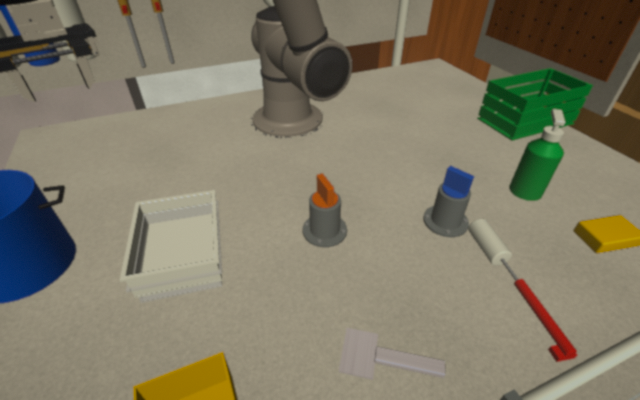

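View pics/side0.png

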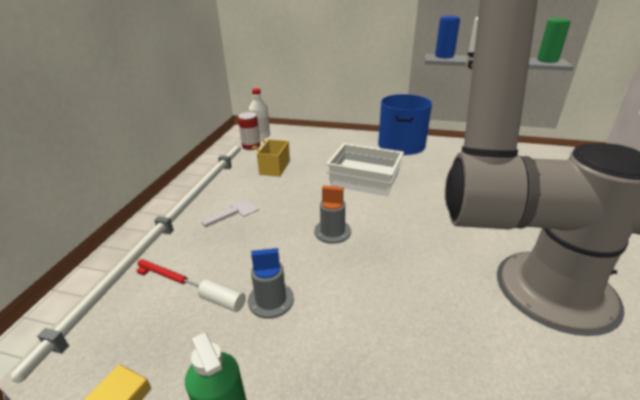

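The scene picture shows the orange bung at (325,190) in the stub with its base at (325,232). The tubs are near (175,240) and the blue bung is at (458,182). In the side view the orange bung is at (333,195), the blue at (266,262) and the tub rim at (366,160).

```bash
cat > h.py <<'E'
import cv2,numpy as np
from cell import robot
def ray(c,uv):
    K=np.array([[c["fx"],0,c["cx"]],[0,c["fy"],c["cy"]],[0,0,1.]])
    p=cv2.undistortPoints(np.array(uv,float).reshape(-1,1,2),K,np.array([c["k1"],0,0,0.]))[:,0]
    P=np.array(c["pose"]);return P[:3,3],np.c_[p,np.ones(len(p))]@P[:3,:3].T
def plane(c,uv,z):
    o,d=ray(c,uv);return o+d*((z-o[2])/d[:,2])[:,None]
def tri(c1,u1,c2,u2):
    A=np.zeros((3,3));b=np.zeros(3)
    for c,u in((c1,u1),(c2,u2)):
        o,d=ray(c,[u]);d=d[0]/np.linalg.norm(d[0]);M=np.eye(3)-np.outer(d,d);A+=M;b+=M@o
    return np.linalg.solve(A,b)
E
python3 - <<'E'
from h import *
ims=[]
for n,box,tb in(("scene",(300,165,360,250),(110,180,235,305)),("side",(305,175,365,245),(315,135,415,200))):
    c=robot.read_camera(n);im=c["image"];h=cv2.cvtColor(im,cv2.COLOR_RGB2HSV)
    m=cv2.inRange(h,(2,150,90),(16,255,255));m[:, :box[0]]=0;m[:,box[2]:]=0;m[:box[1]]=0;m[box[3]:]=0
    ys,xs=np.nonzero(m);print(n,xs.min(),xs.max(),ys.min(),ys.max())
    for y in range(ys.min(),ys.max()+1):
        r=xs[ys==y];print(y,r.min(),r.max(),end="; ")
    print()
    a=cv2.resize(im[box[1]:box[3],box[0]:box[2]],None,fx=6,fy=6,interpolation=cv2.INTER_CUBIC)
    b=cv2.resize(im[tb[1]:tb[3],tb[0]:tb[2]],None,fx=3,fy=3,interpolation=cv2.INTER_CUBIC)
    w=np.zeros((510,360+400,3),np.uint8);w[:min(510,a.shape[0]),:360]=a[:510];w[:b.shape[0],360:360+b.shape[1]]=b
    cv2.imwrite(f"pics/{n}1.png",w[:,:,::-1])
E
```

```text
scene 312 337 174 207
174 319 322; 175 318 323; 176 317 324; 177 317 325; 178 317 325; 179 318 326; 180 318 327; 181 318 328; 182 318 329; 183 318 329; 184 318 330; 185 318 331; 186 318 332; 187 318 332; 188 318 333; 189 318 333; 190 318 333; 191 317 333; 192 316 333; 193 315 334; 194 314 335; 195 313 336; 196 312 337; 197 312 337; 198 312 337; 199 312 337; 200 313 337; 201 313 336; 202 313 336; 203 314 335; 204 315 334; 205 317 333; 206 318 331; 207 321 328; 
side 323 342 186 208
186 324 324; 187 323 337; 188 323 342; 189 323 342; 190 323 341; 191 323 341; 192 323 341; 193 323 341; 194 323 341; 195 323 341; 196 323 341; 197 323 341; 198 323 341; 199 323 341; 200 323 341; 201 323 341; 202 323 341; 203 323 341; 204 323 341; 205 324 341; 206 325 340; 207 326 338; 208 330 335;
```

View pics/scene1.png

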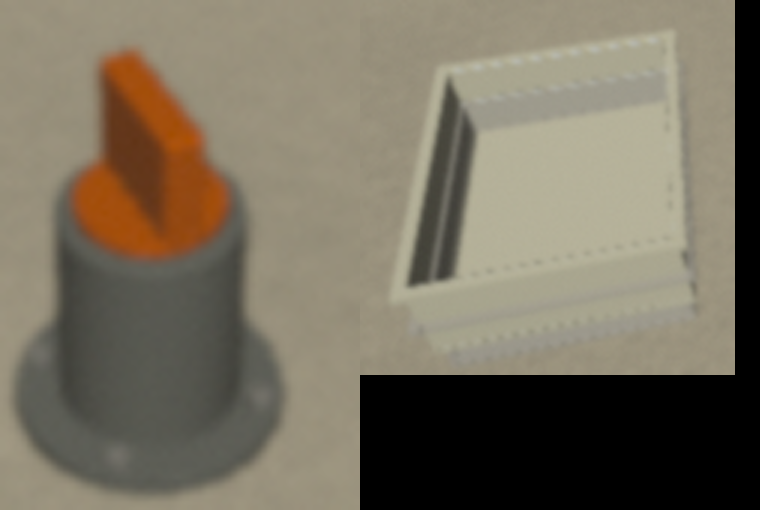

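View pics/side1.png

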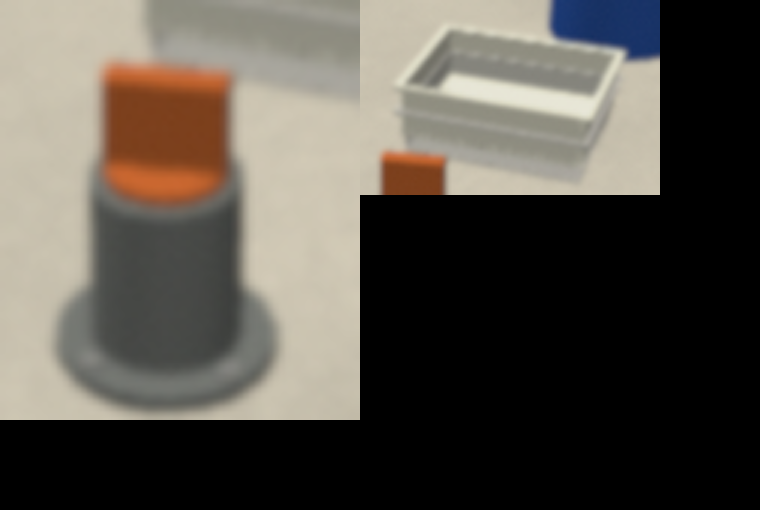

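The scene crop gives the bar's top corners at full pixels (316.5,174.5), (322.5,173), (333.5,187) and (327.3,189.8). The tub rim corners are (136.7,202), (215,190.5), (218,261.5) and (120.5,280). The side crop shows the bar top running from (322.5,186) to (343,187.5), with the bar nearly face-on.

```bash
python3 - <<'E'
from h import *
np.set_printoptions(precision=4,suppress=True)
S=robot.read_camera("scene");D=robot.read_camera("side")
P=plane(S,[(316.5,174.5),(322.5,173),(333.5,187),(327.3,189.8)],.130);print(P,P.mean(0))
e=[P[1]-P[0],P[2]-P[1],P[3]-P[2],P[0]-P[3]];print([(np.linalg.norm(v),np.degrees(np.arctan2(v[1],v[0]))) for v in e])
Q=plane(D,[(322.6,185.2),(343.3,186.5),(342.7,188.0),(322.6,187.2)],.130);print(Q,Q.mean(0))
print("bartop dir",np.degrees(np.arctan2(*(Q[1]-Q[0])[1::-1])),np.linalg.norm(Q[1]-Q[0]))
print("flange l/r scene",plane(S,[(311.6,198),(338,198)],.089).mean(0)," side",plane(D,[(321.9,204),(342.5,204)],.089))
print("tri",tri(S,(325,181.1),D,(332.8,186.8)))
for c,u in((S,[(136.7,202.3),(215,190.7),(218.3,261.7),(120.7,280)]),(D,[(345.0,143.3),(403.7,151.7),(391.5,176.3),(327.5,162.7)])):
    R=plane(c,u,.075);print(R,R.mean(0));v=np.roll(R,-1,0)-R;print(np.c_[np.linalg.norm(v,axis=1),np.degrees(np.arctan2(v[:,1],v[:,0]))])
# base ring of stub in each view
for c,b in((S,(295,210,360,250)),(D,(310,215,360,245))):
    h=cv2.cvtColor(c["image"],cv2.COLOR_RGB2GRAY)[b[1]:b[3],b[0]:b[2]]
    m=h<np.median(c["image"][230:240,370:400])*.85
    ys,xs=np.nonzero(m);print(xs.min()+b[0],xs.max()+b[0],ys.max()+b[1])
print("blue",plane(S,[(459,181)],.12),plane(D,[(266,255)],.125))
E
```

```text
[[ 0.4627 -0.0931  0.13  ]
 [ 0.4628 -0.081   0.13  ]
 [ 0.5092 -0.0796  0.13  ]
 [ 0.5122 -0.0929  0.13  ]] [ 0.4867 -0.0867  0.13  ]
[(np.float64(0.012131497277999195), np.float64(89.593613896227)), (np.float64(0.04643409282340472), np.float64(1.7644735703931227)), (np.float64(0.013685539244317367), np.float64(-77.72299534039202)), (np.float64(0.0494085491734577), np.float64(-179.78154784425553))]
[[ 0.5095 -0.0885  0.13  ]
 [ 0.4619 -0.0925  0.13  ]
 [ 0.462  -0.0857  0.13  ]
 [ 0.5075 -0.0798  0.13  ]] [ 0.4852 -0.0866  0.13  ]
bartop dir -175.22780883455653 0.0478297591045141
flange l/r scene [ 0.4867 -0.0865  0.089 ]  side [[ 0.5079 -0.0719  0.089 ]
 [ 0.4611 -0.0819  0.089 ]]
tri [ 0.4857 -0.0864  0.1293]
[[ 0.3398 -0.4202  0.075 ]
 [ 0.3638 -0.2736  0.075 ]
 [ 0.5503 -0.3027  0.075 ]
 [ 0.5274 -0.4493  0.075 ]] [ 0.4453 -0.3615  0.075 ]
[[  0.1486  80.6888]
 [  0.1887  -8.8719]
 [  0.1484 -98.8619]
 [  0.1899 171.1778]]
[[ 0.5201 -0.4454  0.075 ]
 [ 0.3367 -0.4204  0.075 ]
 [ 0.3609 -0.2617  0.075 ]
 [ 0.5458 -0.3046  0.075 ]] [ 0.4409 -0.358   0.075 ]
[[   0.1852  172.2458]
 [   0.1606   81.3042]
 [   0.1897  -13.0658]
 [   0.1432 -100.3156]]
302 347 247
314 351 243
blue [[0.5735 0.1477 0.12  ]] [[0.5558 0.1632 0.125 ]]
```

```bash
echo '{"tx": [0.032,0.032,0.032,0.032,0.032,0.032,0.032,0.032],"ty": [-0.0228,-0.0228,-0.0228,-0.0228,-0.0228,-0.0228,-0.0228,-0.0228],"tz": [0,0,0,0,0,0,0,0],"wx": [0,0,0,0,0,0,0,0],"wy": [0,0,0,0,0,0,0,0],"wz": [0,0,0,0,0,0,0,0]}' > mv.in && python3 drive.py mv.in 0.092
echo '{"tx": [0.032,0.032,0.032,0.032,0.032,0,0,0],"ty": [-0.0228,-0.0228,-0.0228,-0.0228,-0.0228,0,0,0],"tz": [0,0,0,0,0,0,0,0],"wx": [0,0,0,0,0,0,0,0],"wy": [0,0,0,0,0,0,0,0],"wz": [0,0,0,0,0,0.1,0.11,0]}' > mv.in && python3 drive.py mv.in
python3 - <<'E'
from h import *
s=robot.observe();print(s["tool_pos"],s["tool_rot"])
c=robot.read_camera("wrist");cv2.imwrite("pics/w0.png",c["image"][:,:,::-1])
E
```

```text
time: 0.97
tool_pos: [0.3343, -0.266, 0.4049]
tool_rot: [3.141, -0.0, 0.252]
contact_force: [0.7, 0.1, -0.4]
opening: 0.0919
grip_force: 0.0
time: 1.63
tool_pos: [0.4603, -0.1164, 0.4045]
tool_rot: [3.142, 0.0, 0.041]
contact_force: [-0.6, 0.1, -0.1]
opening: 0.0919
grip_force: 0.0
[ 0.46034062 -0.11642586  0.4045296 ] [3.14156109e+00 3.32657124e-04 4.10078480e-02]
```

View pics/w0.png

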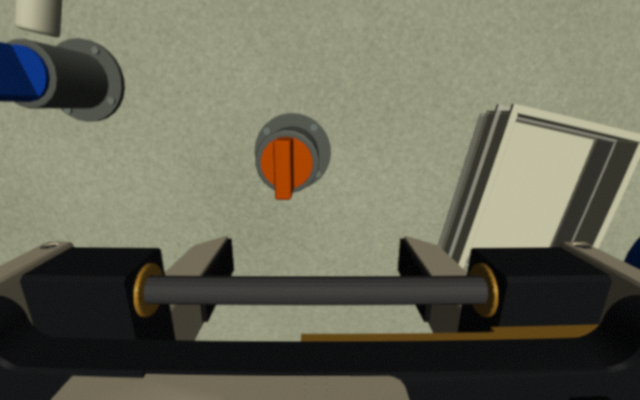

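The wrist picture shows the orange bung at about (284,168), with its bar running almost vertically in the image from (283,139) to (284,199). The blue bung is at the upper left and the tub at the right.

```bash
python3 - <<'E'
from h import *
np.set_printoptions(precision=4,suppress=True)
c=robot.read_camera("wrist");im=c["image"];print(np.array(c["pose"]))
h=cv2.cvtColor(im,cv2.COLOR_RGB2HSV)
m=cv2.inRange(h,(2,150,60),(16,255,255))
for y in range(134,204,6):
    r=np.nonzero(m[y,240:340])[0]+240; print(y,(r.min(),r.max()) if len(r) else '',im[y,268:302:2,0].tolist())
E
```

```text
[[ 0.0461 -0.9585 -0.2813  0.5354]
 [-0.9989 -0.0446 -0.0115 -0.1133]
 [-0.0016  0.2815 -0.9596  0.3859]
 [ 0.      0.      0.      1.    ]]
134  [84, 81, 85, 86, 87, 85, 89, 86, 87, 86, 87, 86, 86, 88, 90, 92, 90]
140 (np.int64(272), np.int64(300)) [87, 104, 135, 149, 160, 159, 159, 158, 160, 158, 144, 96, 97, 162, 169, 154, 124]
146 (np.int64(265), np.int64(306)) [170, 172, 156, 148, 168, 169, 169, 170, 171, 170, 154, 91, 91, 159, 169, 172, 170]
152 (np.int64(262), np.int64(309)) [171, 170, 157, 144, 166, 168, 170, 170, 171, 170, 157, 94, 89, 158, 170, 170, 170]
158 (np.int64(260), np.int64(311)) [169, 168, 152, 141, 167, 169, 170, 170, 171, 172, 154, 95, 88, 157, 169, 169, 170]
164 (np.int64(260), np.int64(311)) [168, 170, 156, 139, 165, 169, 170, 171, 170, 171, 156, 96, 87, 156, 169, 168, 170]
170 (np.int64(262), np.int64(310)) [167, 168, 156, 140, 164, 168, 170, 169, 169, 170, 158, 96, 86, 155, 169, 168, 167]
176 (np.int64(265), np.int64(308)) [170, 168, 160, 141, 163, 168, 167, 168, 169, 170, 158, 97, 82, 154, 168, 167, 168]
182 (np.int64(270), np.int64(303)) [89, 130, 156, 140, 162, 168, 168, 169, 169, 169, 159, 101, 82, 151, 167, 166, 162]
188 (np.int64(274), np.int64(292)) [148, 133, 104, 116, 161, 168, 168, 168, 171, 168, 160, 103, 70, 87, 83, 80, 81]
194 (np.int64(275), np.int64(290)) [146, 146, 144, 127, 160, 168, 166, 167, 167, 169, 160, 117, 131, 147, 147, 152, 151]
200  [148, 146, 144, 143, 137, 134, 133, 134, 137, 140, 144, 151, 149, 149, 149, 150, 155]
```

```bash
python3 - <<'E'
from h import *
np.set_printoptions(precision=4,suppress=True)
c=robot.read_camera("wrist")
print(plane(c,[(274,145),(289,145),(274.4,194),(289.4,194),(281.8,139),(281.8,198.5)],.130))
print("flange",plane(c,[(259.5,161),(311.5,161)],.090).mean(0))
E
```

```text
[[ 0.5073 -0.081   0.13  ]
 [ 0.5078 -0.0932  0.13  ]
 [ 0.4662 -0.0818  0.13  ]
 [ 0.4668 -0.0945  0.13  ]
 [ 0.5124 -0.0872  0.13  ]
 [ 0.4625 -0.0881  0.13  ]]
flange [ 0.4884 -0.087   0.09  ]
```

```bash
echo '{"tx": [0.0282,0,0,0,0,0,0],"ty": [-0.0279,0,0,0,0,0,0],"tz": [0,0.035,0.035,0.025,0.02,0.0145,0],"wx": [0,0,0,0,0,0,0],"wy": [0,0,0,0,0,0,0],"wz": [0.021,0,0,0,0,0,0]}' > mv.in && python3 drive.py mv.in
echo '{"tx": [0,0,0,0,0,0,0,0],"ty": [0,0,0,0,0,0,0,0],"tz": [0,0,0,0,0,0,0,0],"wx": [0,0,0,0,0,0,0,0],"wy": [0,0,0,0,0,0,0,0],"wz": [0,0,0,0,0,0,0,0]}' > mv.in && python3 drive.py mv.in 0 45
```

```text
time: 2.37
tool_pos: [0.4859, -0.0886, 0.2725]
tool_rot: [-3.14, 0.005, 0.023]
contact_force: [0.3, -0.3, 0.4]
opening: 0.0918
grip_force: 0.0
time: 3.03
tool_pos: [0.487, -0.0882, 0.2754]
tool_rot: [3.141, -0.0, 0.022]
contact_force: [0.1, 0.1, -0.4]
opening: 0.043
grip_force: 0.0
```

```bash
echo '{"tx": [0,0,0,0,0,0,0],"ty": [0,0,0,0,0,0,0],"tz": [0,0,0,0,0,0,0],"wx": [0,0,0,0,0,0,0],"wy": [0,0,0,0,0,0,0],"wz": [0,0,0,0,0,0,0]}' > mv.in && python3 drive.py mv.in 0 45
```

```text
time: 3.62
tool_pos: [0.487, -0.0882, 0.2752]
tool_rot: [-3.142, 0.0, 0.022]
contact_force: [-0.1, -0.3, -0.5]
opening: 0.0137
grip_force: 45.0
```

```bash
echo '{"tx": [0,0,0,0,0,0,0],"ty": [-0.009,-0.009,-0.009,-0.009,0,0,0],"tz": [-0.001,-0.001,-0.001,-0.001,0,0,0],"wx": [-0.0475,-0.0475,-0.0475,-0.0475,0,0,0],"wy": [0,0,0,0,0,0,0],"wz": [0,0,0,0,0,0,0]}' > mv.in && python3 drive.py mv.in
python3 - <<'E'
from h import *
c=robot.read_camera("scene");cv2.imwrite("pics/s2.png",cv2.resize(c["image"][90:270,230:430,::-1],None,fx=3,fy=3))
E
```

```text
time: 4.2
tool_pos: [0.4858, -0.0512, 0.2765]
tool_rot: [2.954, 0.001, 0.022]
contact_force: [-1.7, 8.5, 2.9]
opening: 0.0137
grip_force: 45.0
```

View pics/s2.png

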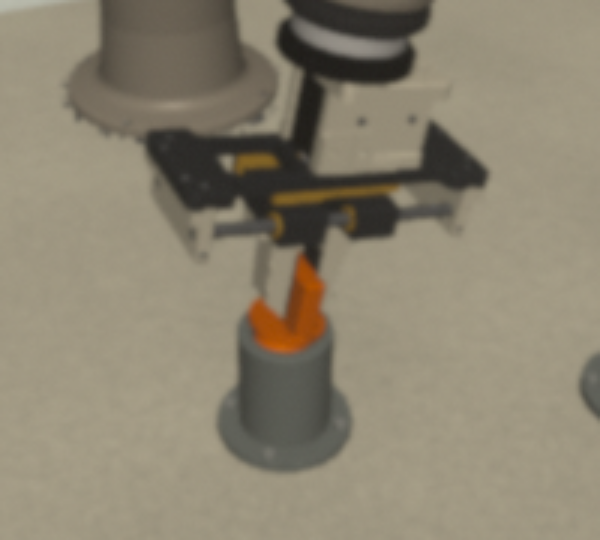

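The bung leans to the robot's left (image right) at about crop pixel (300,310), still in the pipe with the flange's far side raised. Next I bring it back upright and lean it right.

```bash
echo '{"tx": [0,0,0,0,0],"ty": [0.009,0.009,0.009,0.009,0],"tz": [0.0014,0.0014,0.0014,0.0014,0],"wx": [0.0475,0.0475,0.0475,0.0475,0],"wy": [0,0,0,0,0],"wz": [0,0,0,0,0]}' > mv.in && python3 drive.py mv.in
echo '{"tx": [0,0,0,0,0,0,0],"ty": [0.009,0.009,0.009,0.009,0,0,0],"tz": [-0.001,-0.001,-0.001,-0.001,0,0,0],"wx": [0.0475,0.0475,0.0475,0.0475,0,0,0],"wy": [0,0,0,0,0,0,0],"wz": [0,0,0,0,0,0,0]}' > mv.in && python3 drive.py mv.in
python3 - <<'E'
from h import *
c=robot.read_camera("scene");cv2.imwrite("pics/s3.png",cv2.resize(c["image"][90:270,230:430,::-1],None,fx=3,fy=3))
E
```

```text
time: 4.67
tool_pos: [0.4872, -0.09, 0.2753]
tool_rot: [-3.139, -0.001, 0.019]
contact_force: [2.5, 4.0, -3.4]
opening: 0.0137
grip_force: 45.0
time: 5.25
tool_pos: [0.4878, -0.1248, 0.2766]
tool_rot: [-2.955, -0.0, 0.022]
contact_force: [1.1, -4.6, -5.4]
opening: 0.0138
grip_force: 45.0
```

View pics/s3.png

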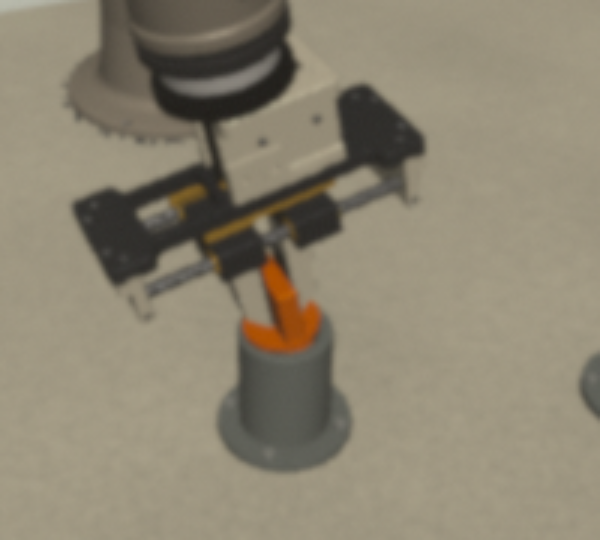

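The bung now leans right in the pipe, its bar at crop pixel (285,300). I'll straighten it and draw it up.

```bash
echo '{"tx": [0,0,0,0,0,0,0,0],"ty": [-0.009,-0.009,-0.009,-0.009,0,0,0,0],"tz": [0.001,0.001,0.001,0.001,0,-0.01,-0.01,-0.01],"wx": [-0.0475,-0.0475,-0.0475,-0.0475,0,0,0,0],"wy": [0,0,0,0,0,0,0,0],"wz": [0,0,0,0,0,0,0,0]}' > mv.in && python3 drive.py mv.in
echo '{"tx": [0,0,0,0,0,0],"ty": [0,0,0,0,0,0],"tz": [-0.02,-0.02,-0.025,-0.025,0,0],"wx": [0,0,0,0,0,0],"wy": [0,0,0,0,0,0],"wz": [0,0,0,0,0,0]}' > mv.in && python3 drive.py mv.in
```

```text
time: 5.97
tool_pos: [0.4868, -0.0879, 0.3074]
tool_rot: [-3.14, 0.001, 0.023]
contact_force: [1.3, 0.1, -0.3]
opening: 0.0138
grip_force: 45.0
time: 6.47
tool_pos: [0.4869, -0.0881, 0.3983]
tool_rot: [3.141, -0.003, 0.023]
contact_force: [0.4, 0.1, -0.5]
opening: 0.0134
grip_force: 45.0
```

```bash
echo '{"tx": [-0.007,-0.007,-0.007,-0.007,-0.007,-0.007,-0.007,0],"ty": [0.0387,0.0387,0.0387,0.0387,0.0387,0.0387,0.0387,0],"tz": [0,0,0,0,0,0,0,0],"wx": [0,0,0,0,0,0,0,0],"wy": [0,0,0,0,0,0,0,0],"wz": [0,0,0,0,0,0,0,0.09]}' > mv.in && python3 drive.py mv.in
echo '{"tx": [0,0,0,0,0,0],"ty": [0,0,0,0,0,0],"tz": [0,0.04,0.03,0,0,0],"wx": [0,0,0,0,0,0],"wy": [0,0,0,0,0,0],"wz": [0.09,0,0,0,0,0]}' > mv.in && python3 drive.py mv.in
python3 - <<'E'
from h import *
c=robot.read_camera("scene");d=robot.read_camera("side")
w=np.zeros((540,800,3),np.uint8)
w[:540,:420]=cv2.resize(c["image"][130:310,90:230],None,fx=3,fy=3);w[:450,420:780]=cv2.resize(d["image"][70:220,305:425],None,fx=3,fy=3)
cv2.imwrite("pics/s4.png",w[:,:,::-1])
E
```

```text
time: 7.13
tool_pos: [0.442, -0.3661, 0.3948]
tool_rot: [3.141, 0.002, -0.072]
contact_force: [-0.6, 1.2, -0.4]
opening: 0.014
grip_force: 45.0
time: 7.63
tool_pos: [0.4442, -0.3605, 0.328]
tool_rot: [3.141, -0.001, -0.158]
contact_force: [-0.2, -0.5, 0.1]
opening: 0.014
grip_force: 45.0
```

View pics/s4.png

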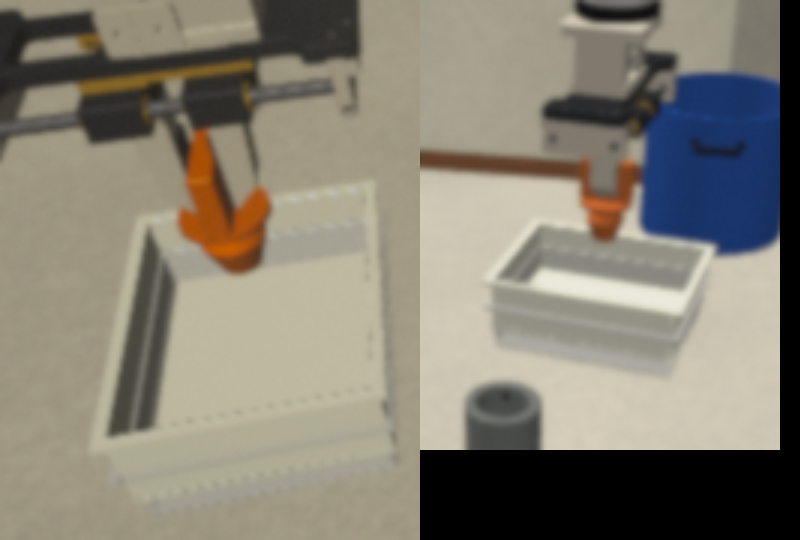

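The bung hangs upright above the tub's interior (scene crop (237,265), side crop (603,235)), and the pipe stub is empty. Next I lower it and release.

```bash
echo '{"tx": [0,0,0,0,0,0],"ty": [0,0,0,0,0,0],"tz": [0.03,0.025,0.015,0.009,0,0],"wx": [0,0,0,0,0,0],"wy": [0,0,0,0,0,0],"wz": [0,0,0,0,0,0]}' > mv.in && python3 drive.py mv.in
echo '{"tx": [0,0,0,0,0],"ty": [0,0,0,0,0],"tz": [0,0,0,0,0],"wx": [0,0,0,0,0],"wy": [0,0,0,0,0],"wz": [0,0,0,0,0]}' > mv.in && python3 drive.py mv.in 0.04
```

```text
time: 8.23
tool_pos: [0.4444, -0.3607, 0.2494]
tool_rot: [3.14, -0.002, -0.158]
contact_force: [0.9, 0.9, 0.4]
opening: 0.0139
grip_force: 45.0
time: 8.65
tool_pos: [0.4439, -0.3603, 0.2484]
tool_rot: [3.141, -0.0, -0.158]
contact_force: [0.3, -0.2, 0.4]
opening: 0.0391
grip_force: 0.0
```

```bash
echo '{"tx": [0,0,0,0,0,0,0,0],"ty": [0,0,0,0,0,0,0,0],"tz": [-0.02,-0.03,-0.04,-0.04,-0.04,0,0,0],"wx": [0,0,0,0,0,0,0,0],"wy": [0,0,0,0,0,0,0,0],"wz": [0,0,0,0,0,0,0,0]}' > mv.in && python3 drive.py mv.in
python3 - <<'E'
from h import *
c=robot.read_camera("scene");d=robot.read_camera("side")
w=np.zeros((540,800,3),np.uint8)
w[:540,:420]=cv2.resize(c["image"][130:310,90:230],None,fx=3,fy=3);w[:450,420:780]=cv2.resize(d["image"][70:220,305:425],None,fx=3,fy=3)
cv2.imwrite("pics/s5.png",w[:,:,::-1])
E
```

```text
time: 9.32
tool_pos: [0.4437, -0.3601, 0.4176]
tool_rot: [-3.141, 0.0, -0.158]
contact_force: [-0.6, -0.3, -0.1]
opening: 0.04
grip_force: 0.0
```

View pics/s5.png

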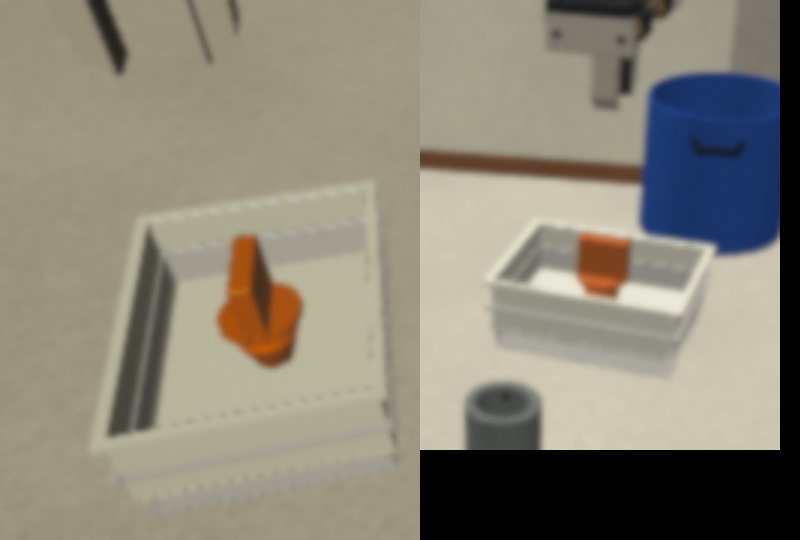

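The bung is inside the tub (scene crop (260,300)), apparently standing, and the gripper is clear. I'll check that it has come to rest.

```bash
python3 - <<'E'
from h import *
def m():
    c=robot.read_camera("scene");h=cv2.cvtColor(c["image"],cv2.COLOR_RGB2HSV)[190:290,110:230]
    return np.round(np.argwhere(cv2.inRange(h,(2,150,60),(16,255,255))).mean(0),2)
print(m())
for i in range(12): a=m()
print(a)
E
echo '{"tx": [0,0,0,0,0,0,0,0],"ty": [0,0,0,0,0,0,0,0],"tz": [0,0,0,0,0,0,0,0],"wx": [0,0,0,0,0,0,0,0],"wy": [0,0,0,0,0,0,0,0],"wz": [0,0,0,0,0,0,0,0]}' > mv.in && python3 drive.py mv.in >/dev/null
python3 - <<'E'
from h import *
c=robot.read_camera("scene");h=cv2.cvtColor(c["image"],cv2.COLOR_RGB2HSV)[190:290,110:230]
print(np.round(np.argwhere(cv2.inRange(h,(2,150,60),(16,255,255))).mean(0),2))
o,e=plane(c,[(136.7,202.3),(215,190.7),(218.3,261.7),(120.7,280)],.075)[[0,2]];print((o+e)/2)
print(robot.hand_in())
E
```

```text
[42.62 65.5 ]
[42.64 65.53]
[42.62 65.52]
[ 0.44502912 -0.36146904  0.075     ]
the job is handed in; nothing more can be done
None
```

The orange bung was leaned about 11° left, then about 11° right, and drawn out; it is now at rest in the upper tub, I did not touch the blue bung, and the job was handed in after roughly 11 s of the 48 s allowed (no verdict was returned).

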